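Hang the eyed weight on the sprung hook and tug-test it

TASK

Lift the weight with the ring on top out of the wooden rack by its ring, stand it on the bench clear of the rack and let go, then take it again by its round body so that the ring is free. Hang the ring on the stand's sprung hook and, still holding the weight, tug it gently down one to two centimetres beyond where its own weight takes the hook. Then let it go, hanging still between the hook's tip and the stop collar, and leave the other weight, the beaker and the tape roll where they are.

Things in the scene. Friction and masses are not known exactly. Their poses are not given: they have to be found in the camera images.
- weight_mid (a point): The weight to hang: steel, 350 g +-15 %; round body 44 mm wide, 36 mm high, an upright ring on its top. This point: middle of the body, 18 mm above its underside; own z up, own y along the ring's hole. The body is wider than the ring: held from above by the body, the ring stands free between the fingers, its top 48 mm above this point.
- eye (a point): Centre of the ring's hole, 32 mm above weight_mid, same axes (y along the hole, z up). The ring is a flat round band, 32 mm outside, 24 mm inside, 8 mm thick along the hole; it starts 16 mm below this point and ends 16 mm above.
- knob_mid (a point): The other weight, to be left in the rack: the same body with a solid mushroom knob (24 mm wide, ending 24 mm above the body) in place of the ring. This point: middle of its body.
- rack: Fixed wooden rack 108 x 200 x 68 mm, origin under its centre, y along its length. Block 48 mm high, two wells (47 mm wide, 39 deep) at y = +-50 mm; bodies stand 3 mm below the block's top, only ring or knob is out. Side rails (84 mm apart inside) rise 20 mm more. Either weight in either well. The ring's hole lies within 0.15 rad of the rack's y: pinch the ring's 8 mm by fingers closing along y.
- hook_seat (a point): Where the ring rests: top of the hook's level bar, 192 mm above the bench unloaded; moves down with the hook. x: along the bar from its free tip to the post, z up. Bar 5 mm thick. At x = -12 to -22 mm it bends up, ending 8 mm above the bar's top. Stop collar (16 mm wide) at x = +20. Post (225 mm high, 22 mm wide) at x = +96, foot 90 x 100 x 16 mm centred under it; bare bench under the seat.
- hook (a joint): How far the hook is pulled down, m: 0 unloaded, end stop at 0.040. Spring of 500 N/m (moves from about 0.5 N); the weight alone takes it to 0.005 to 0.008.
- beaker_mid (a point): Small glass beaker, 53 mm wide, 70 mm high, to be left alone; this point is its middle.
- tape_mid (a point): Roll of tape lying flat, 66 mm wide, 19 mm high, to be left alone; this point is its middle.
Mind the look-alikes: they are no part of the job. What is shaped like the part that bears weight_mid but blue or purple is not meant.

How it is judged (in metres and radians):
On the way, in this order (a step that is already met when the one before it is completed fails the run):
1. the ringed weight stands upright on the bench, clear of the rack, and nothing holds it (height (world z) of weight_mid below 0.023 m and angle between weight_mid's own z axis and vertical below 0.15 rad and contact force between each of the arm, the fingers and eye_weight below 0.05 N and contact force between eye_weight and rack below 0.05 N and linear speed of eye_weight below 0.03 m/s), for 0.2 s.
2. the weight is on the hook and, still held by its round body in the fingers, is tugged down so that the hook has come down more than 12 mm (value of joint hook above 0.012 m and contact force between the fingers and eye_weight_c0 above 0.5 N and contact force between eye_weight and hook above 4 N and distance between eye and hook_seat below 0.03 m), for 0.15 s.
At the end, for the whole second after the job is handed in: The ringed weight hangs by its ring on the hook, between the upturned tip and the stop collar, carried by the hook alone, within 0.3 rad of upright and still (under 0.05 m/s), with the hook back up at less than 11 mm; the other things are where they were (within 25 mm) (x of eye in the frame of hook_seat between -0.016 and 0.02 m and distance between eye and hook_seat below 0.026 m and height (world z) of weight_mid above 0.1 m and angle between weight_mid's own z axis and vertical below 0.3 rad and contact force between eye_weight and hook above 1.5 N and value of joint hook below 0.011 m and linear speed of eye_weight below 0.05 m/s); the robot touches nothing.
It fails at once if the hook is pulled down more than 32 mm (not a gentle tug) (value of joint hook above 0.032 m).
It fails at once if the weight is dropped (faster than 0.35 m/s with no finger on it) (contact force between the fingers and eye_weight below 0.05 N and linear speed of eye_weight above 0.35 m/s).
It fails at once if the other weight is moved more than 25 mm (distance of knob_mid from where it was at the start of the episode above 0.025 m).
It fails at once if the beaker is moved more than 25 mm (distance of beaker_mid from where it was at the start of the episode above 0.025 m).
It fails at once if the tape roll is moved more than 25 mm (distance of tape_mid from where it was at the start of the episode above 0.025 m).
It also fails if it takes over 72 s, if anything falls off the work surface, if the arm or the gripper's body presses on something with over 40 N, if the wrist force passes 120 N, or if a joint passes its speed limit or range.

ROBOT

A 6-joint arm with a two-finger parallel gripper is mounted at the origin on the work surface; the furniture and walls round the work are solid. World frame = base frame: x ahead of the robot, y to its left, z up, the work surface at z = 0. Lengths are in m, angles in degrees, forces in N, time in s.
With the tool pointing down it reaches from about 0.35 to 0.875 m from the base axis. Payload 4.2 kg.
Tool frame: the origin (TCP) lies at the very end of the fingers, on their centre line; the grasp point (between the pads) lies 19 mm behind it; z points along the fingers, y is the line along which they close (so a half turn about z gives the same grasp; the last joint's range is limited). The gripper opens to 87 mm and grips with 3 to 60 N. Pads are 19 mm wide; open, the fingers measure 117 mm over their backs; the gripper's body (75 mm by 190 mm) begins 51 mm behind the grasp point.
Start: joints at [-54.454, 22.042, 0.453, 0, -68.411, -14.817], TCP at [0.221, -0.585, 0.223] pointing down, gripper open.
Joint ranges: [-179.83, 179.83], [-69.29, 118.12], [-61.27, 80.66], [-181.25, 117.63], [-171.15, -9.14], [-177.46, 177.46]. Speed limits (degrees/s): [159.86, 159.86, 180, 180, 180, 180].

INTERFACE

Orientations are given as a 3x3 rotation matrix whose columns are the frame's x, y, z axes.
In Python, from station import sense, cams, r gives the robot as it stands. The module is installed in compiled form; this text tells all that it offers.
- The arm moves only by the tool step_arm, never from a script. Its argument "targets" is text: rows parted by semicolons, each of 4 numbers parted by spaces: the shift along the tool's x, y, z in cm, then the turn about the tool's z in degrees. In form: x y z turn; .... A call has 1 to 12 rows; each row shifts and turns the commanded pose from where the row before left it, along the tool's axes as they then stand; what a row does not reach is not made up. A row lasts 1/12 s, in which the tool goes at most 41.7 mm and 7.16 degrees, less where a joint would pass 70% of its speed; a pose out of reach is approached as far as the arm can. A call with a gripper value outside its range is refused whole. "claw" is the finger opening in cm, from 0 to 8.7, set as the call begins (left out, the last holds). The fingers move at their own pace and stop on an object; the grip force is fixed at half the most. Time passes only in rows, so rows that do not move let the fingers close. It gives the time, the measured TCP pose, the force, the opening and the grip force at its end, in the units of the state.
- sense(): the state, without advancing time (a new reading comes with each control period).
- cams.capture(name): name is "scene" or "top"; returns a dict with "frame" (480x640x3 uint8, blue, green, red), "vertical_fov" (degrees; the focal length in pixels is half the picture's height over the tangent of half this angle, whatever the lens; pixels are square), "cx", "cy" (the principal point, pixels), "eye" and "rotation" of the camera in the world. Camera axes: x right, y down, z forward; pixel columns grow to the right and rows downward; lengths in m; the calibration is good to about 2 mm. A picture is of the moment at which its call begins. There is no depth.
- r.finish_job(): hands the job in; it is judged then, once.
The state is a dict: "time_s": time; "joints": joint angles; "joint_velocities": joint speeds; "effort": joint torques, N m; "tcp_pos": TCP position; "ee_rot": TCP orientation; "wrist_force": force on the tool from outside, world axes, zero at the start; "moment": the same for the moment, N m; "gripper_width": opening from 0.0 (shut) to 1.0 (fully open); "gripper_force": force on a finger pad.
Only numpy, scipy, OpenCV 4.12 (cv2) and the standard library are available. Lean on these libraries where they do the work, as an engineer would, in place of code of your own. Each camera call takes 0.05 s, during which the arm holds its last target. There are 200 camera calls.

## Working session

There is one attempt and no reset: what is moved stays moved. The work goes in short steps, Python scripts to look and compute and a tool call to move; the robot and the scene stay as the last step left them, time stands still between calls to the robot, and variables do not carry over. Pictures are saved under pics/ and viewed, at most 10 in all, crops included, and the job is handed in when it is done.

Besides the shell and the picture viewer there is one more tool, called after "Call:" by a JSON object that holds its "name" and its "arguments". step_arm: Moves the arm, as the interface text tells. Its arguments: {"type":"object","properties":{"targets":{"type":"string"},"claw":{"type":"number"}},"required":["targets"]}

```bash
mkdir -p pics; cat > h.py <<'E'
import numpy as np,cv2
from station import sense,cams,r
def cap(n,f=None):
    c=cams.capture(n)
    if f: cv2.imwrite('pics/'+f,c['frame'])
    return c
def ray(c,u,v):
    f=240/np.tan(np.radians(c['vertical_fov'])/2)
    d=np.array(c['rotation'])@np.array([(u-c['cx'])/f,(v-c['cy'])/f,1]);return np.array(c['eye']),d
def onz(c,u,v,z):
    e,d=ray(c,u,v);return e+d*(z-e[2])/d[2]
def proj(c,p):
    f=240/np.tan(np.radians(c['vertical_fov'])/2)
    q=np.array(c['rotation']).T@(np.array(p)-np.array(c['eye']));return q[0]/q[2]*f+c['cx'],q[1]/q[2]*f+c['cy']
def tri(c1,p1,c2,p2):
    e1,d1=ray(c1,*p1);e2,d2=ray(c2,*p2)
    s=np.linalg.lstsq(np.array([d1,-d2]).T,e2-e1,rcond=None)[0]
    a=e1+s[0]*d1;b=e2+s[1]*d2;return (a+b)/2,np.linalg.norm(a-b)
E
python3 - <<'E'
from h import *
for n in('scene','top'):
    c=cap(n,n+'1.png');print(n,c['vertical_fov'],c['cx'],c['cy'],c['eye'],np.round(c['rotation'],3).tolist())
s=sense();print(s['time_s'],s['tcp_pos'],np.round(s['ee_rot'],3).tolist(),s['wrist_force'])
E
```

```text
scene 53.552446552357694 320.1811775829922 238.43700131569088 [-0.00155671  0.47976687  0.80605427] [[-0.687, -0.497, 0.53], [-0.726, 0.469, -0.502], [0.001, -0.73, -0.684]]
top 57.556811377382694 321.3027218465028 233.05836165379745 [ 0.38560519 -0.02973418  1.08248492] [[0.011, -0.99, 0.137], [-1.0, -0.008, 0.023], [-0.022, -0.137, -0.99]]
0.1 [ 0.22105061 -0.58402811  0.22159229] [[-0.935, -0.354, -0.001], [-0.354, 0.935, 0.002], [0.0, 0.002, -1.0]] [-0.94274408 -0.32233159  0.22462649]
```

View pics/scene1.png

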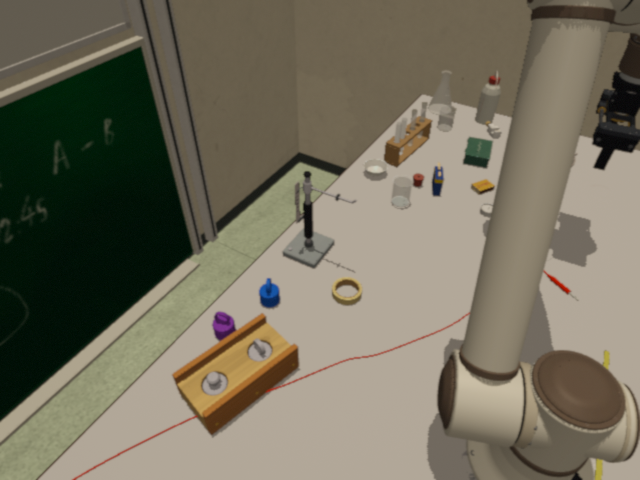

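View pics/top1.png

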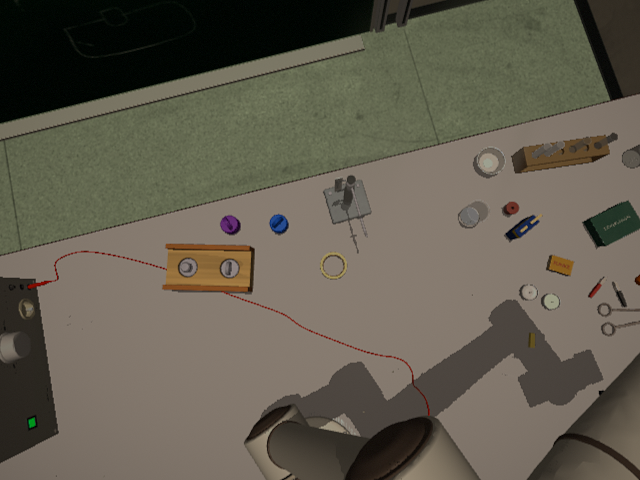

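The top view shows the rack around (209,268) with two steel weights at (187,267) and (229,268). Look-alikes stand at (230,225) purple and (279,224) blue. The stand is at (347,200) with its hook tip near (355,250), the tape is at (334,265) and the beaker at (470,215). The steel weight at (229,268) looks ringed, so I'll confirm with an enlarged crop.

```bash
python3 - <<'E'
import cv2,numpy as np
t=cv2.imread('pics/top1.png');s=cv2.imread('pics/scene1.png')
def cr(i,x,y,w,h):return cv2.resize(i[y:y+h,x:x+w],(400,300),interpolation=cv2.INTER_CUBIC)
cv2.imwrite('pics/crop1.png',np.vstack([np.hstack([cr(t,160,232,100,75),cr(s,170,310,140,105)]),np.hstack([cr(t,310,170,120,90),cr(s,270,165,150,112)])]))
E
```

```text
(no output)
```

View pics/crop1.png

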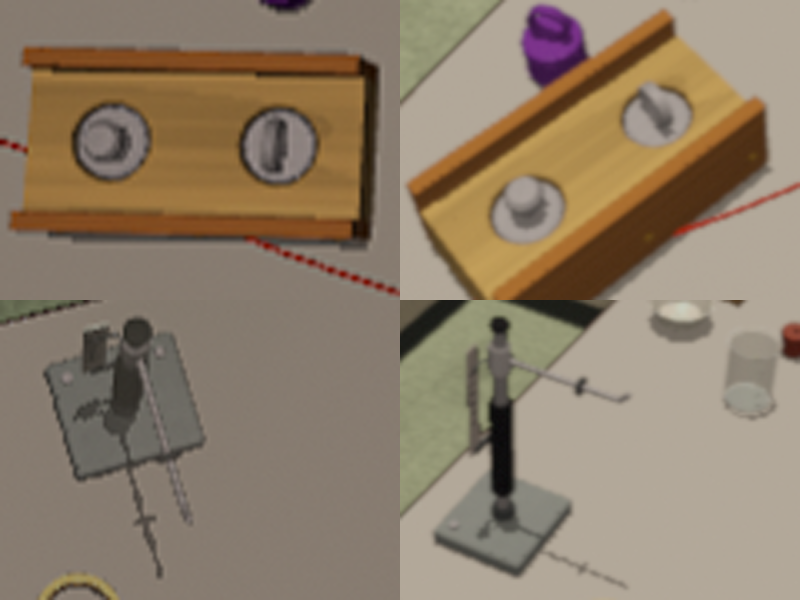

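The top-left crop shows the mushroom knob in the left well, top image about (187,267). The upright ring is in the right well at about (229.5,268.5), and its band runs across the rack. This one is weight_mid: steel with a ring, whereas the blue and purple ones are look-alikes. The hook tip is at about (366.4,236.6) in the top view and (355.5,201.2) in the scene view.

```bash
python3 - <<'E'
from h import *
t=cap('top');s=cap('scene')
print('body',onz(t,229.75,268.5,.045),'scene',onz(s,170+(657-400)*.35,310+117*.35,.045))
print('ringtop',onz(t,228.3,268.3,.075),onz(s,170+250*.35,310+88*.35,.075))
print('ring band ends top', onz(t,160+.25*272,232+.25*120,.072),onz(t,160+.25*272,232+.25*170,.072))
print('knobbody',onz(t,160+112*.25,232+143*.25,.045))
a=onz(t,160+25*.25,232+50*.25,.068);b=onz(t,160+360*.25,232+57*.25,.068);d=a-b;print('rail',a,b,np.degrees(np.arctan2(d[1],d[0])))
a=onz(t,160+12*.25,232+230*.25,.068);b=onz(t,160+355*.25,232+240*.25,.068);d=a-b;print('rail',a,b)
print('tip',tri(t,(366.4,236.6),s,(355.5,201.2)))
print('tip z.2',onz(t,366.4,236.6,.2),onz(s,355.5,201.2,.2))
print('post',onz(t,351.4,179.9,.225),onz(s,307.5,174.3,.225))
print('collar',onz(s,337.5,197.1,.19),'elbow',onz(s,349.5,202.7,.192))
print('rod top',onz(t,352,188,.19),onz(t,364,229,.19))
print('foot',[onz(t,310+x*.3,170+(y-300)*.3,.016)[:2].round(4) for x,y in((45,372),(172,335),(204,440),(80,478))])
print('tape',onz(t,334,265,.01),'beaker',onz(t,470,215,.035))
E
```

```text
body [0.44230049 0.21154015 0.045     ] scene [0.44181841 0.21387107 0.045     ]
ringtop [0.44108877 0.20795218 0.075     ] [0.44452852 0.21416926 0.075     ]
ring band ends top [0.45586459 0.20995633 0.072     ] [0.42691792 0.20877416 0.072     ]
knobbody [0.44307605 0.31175673 0.045     ]
rail [0.49591593 0.35866919 0.068     ] [0.49355426 0.16061434 0.068     ] 89.31681840237644
rail [0.39082095 0.35991697 0.068     ] [0.38731983 0.15991654 0.068     ]
tip (array([ 0.50322872, -0.10067697,  0.19358594]), np.float64(0.0026198472793971133))
tip z.2 [ 0.50135825 -0.1009725   0.2       ] [ 0.4990073  -0.09385154  0.2       ]
post [ 0.61291042 -0.06915128  0.225     ] [ 0.60889322 -0.06244088  0.225     ]
collar [ 0.54248936 -0.08590242  0.19      ] elbow [ 0.51068352 -0.08888783  0.192     ]
rod top [ 0.60481688 -0.07204478  0.19      ] [ 0.51842353 -0.09688843  0.19      ]
foot [array([ 0.6379, -0.0092]), array([ 0.6669, -0.1042]), array([ 0.587 , -0.1279]), array([ 0.5577, -0.036 ])]
tape [ 0.4553723  -0.03682506  0.01      ] beaker [ 0.5777696  -0.36429357  0.035     ]
```

Call:
{"name": "step_arm", "arguments": {"targets": "0 0 -2.7 6.9;0 0 -2.7 6.9;0 0 -2.7 6.9;-0.88 3.18 0 0;-0.88 3.18 0 0;-0.88 3.18 0 0;-0.88 3.18 0 0;-0.88 3.18 0 0;-0.88 3.18 0 0;-0.88 3.18 0 0;-0.88 3.18 0 0;-0.88 3.18 0 0", "claw": 4}}

```text
time_s: 1.2
tcp_pos: [0.3001, -0.2967, 0.3035]
ee_rot: [[-1.0, -0.0, 0.0], [-0.0, 1.0, 0.0], [-0.0, 0.0, -1.0]]
wrist_force: [1.6, 0.4, 1.0]
gripper_width: 0.462
gripper_force: 0.0
```

Call:
{"name": "step_arm", "arguments": {"targets": "-0.88 3.18 0 0;-0.88 3.18 0 0;-0.88 3.18 0 0;-0.88 3.18 0 0;-0.88 3.18 0 0;-0.88 3.18 0 0;-0.88 3.18 0 0;-0.88 3.18 0 0;-0.88 3.18 0 0;-0.88 3.18 0 0;-0.88 3.18 0 0;-0.88 3.18 0 0"}}

```text
time_s: 2.2
tcp_pos: [0.4055, 0.0851, 0.3037]
ee_rot: [[-1.0, -0.001, 0.0], [-0.001, 1.0, 0.0], [-0.0, 0.0, -1.0]]
wrist_force: [1.1, -0.4, -0.4]
gripper_width: 0.461
gripper_force: 0.0
```

Call:
{"name": "step_arm", "arguments": {"targets": "-0.9 3.15 0 0;-0.9 3.15 0 0;-0.9 3.15 0 0;-0.95 3.15 0 0;0 0 3 0;0 0 3 0;0 0 3 0;0 0 3 0;0 0 3 0;0 0 3 0;0 0 0 0;0 0 0 0"}}

```text
time_s: 3.2
tcp_pos: [0.4417, 0.2088, 0.1228]
ee_rot: [[-1.0, -0.001, -0.002], [-0.001, 1.0, -0.003], [0.002, -0.003, -1.0]]
wrist_force: [0.4, 0.2, 0.4]
gripper_width: 0.457
gripper_force: 0.0
```

```bash
python3 - <<'E'
from h import *
t=cap('top');s=cap('scene')
p=sense()['tcp_pos'];print(p)
print(proj(t,p),proj(s,p),proj(t,[.442,.211,.075]),proj(s,[.442,.211,.075]))
def cr(i,x,y,w,h):return cv2.resize(i[y:y+h,x:x+w],(400,300),interpolation=cv2.INTER_CUBIC)
cv2.imwrite('pics/c2.png',np.hstack([cr(t['frame'],170,220,120,90),cr(s['frame'],200,285,120,90)]))
E
```

```text
[0.44335679 0.21026311 0.12533497]
(np.float64(221.97828468024164), np.float64(265.9403983862281)) (np.float64(257.1267561688093), np.float64(323.2457278015189)) (np.float64(227.0055285722168), np.float64(267.89224102140975)) (np.float64(259.7276496422607), np.float64(340.64431425668664))
```

View pics/c2.png

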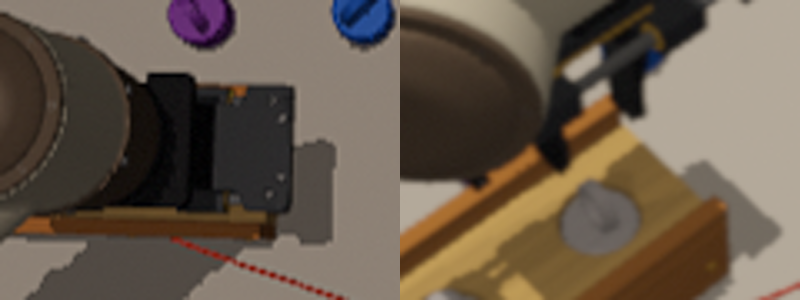

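The ring top in the scene view is near (258.5,341), as predicted for my estimate, and the fingers straddle it. I'm descending to pinch the ring.

Call:
{"name": "step_arm", "arguments": {"targets": "0 0.1 2 0;0 0 2 0;0 0 1.5 0;0 0 1 0;0 0 0.5 0;0 0 0 0;0 0 0 0"}}

```text
time_s: 3.88
tcp_pos: [0.4431, 0.2112, 0.055]
ee_rot: [[-1.0, -0.001, 0.002], [-0.001, 1.0, 0.002], [-0.002, 0.002, -1.0]]
wrist_force: [-0.9, -0.3, 0.2]
gripper_width: 0.458
gripper_force: 0.0
```

Call:
{"name": "step_arm", "arguments": {"targets": "0 0 0 0;0 0 0 0;0 0 0 0;0 0 0 0;0 0 0 0;0 0 0 0;0 0 0 0;0 0 0 0;0 0 0 0;0 0 0 0", "claw": 0}}

```text
time_s: 4.72
tcp_pos: [0.4422, 0.2106, 0.0537]
ee_rot: [[-1.0, -0.001, 0.0], [-0.001, 1.0, 0.0], [-0.0, 0.0, -1.0]]
wrist_force: [-1.5, 0.8, 1.9]
gripper_width: 0.083
gripper_force: 30.0
```

Call:
{"name": "step_arm", "arguments": {"targets": "0 0 -0.3 0;0 0 -0.5 0;0 0 -0.7 0;0 0 -1 0;0 0 -1.5 0;0 0 -1.5 0;0 0 -1.5 0;0 0 -1.5 0;0 0 -1.5 0;0 0 0 0;0 0 0 0;0 0 0 0"}}

```text
time_s: 5.72
tcp_pos: [0.4412, 0.2097, 0.1526]
ee_rot: [[-1.0, 0.0, -0.002], [0.0, 1.0, -0.001], [0.002, -0.001, -1.0]]
wrist_force: [-0.8, -0.4, -3.9]
gripper_width: 0.078
gripper_force: 30.0
```

Call:
{"name": "step_arm", "arguments": {"targets": "0.2 -0.8 0 0;0.4 -1.6 0 0;0.6 -2.2 0 0;0.6 -2.6 0 0;0.6 -2.6 0 0;0.6 -2.6 0 0;0.6 -2.2 0 0;0.4 -1.6 0 0;0.2 -0.8 0 0;0 0 0 0;0 0 0 0;0 0 0 0"}}

```text
time_s: 6.72
tcp_pos: [0.4006, 0.0408, 0.1536]
ee_rot: [[-1.0, -0.001, 0.001], [-0.001, 1.0, 0.0], [-0.001, 0.0, -1.0]]
wrist_force: [0.4, 0.6, -3.4]
gripper_width: 0.082
gripper_force: 30.0
```

Call:
{"name": "step_arm", "arguments": {"targets": "0 0 1 0;0 0 2 0;0 0 2 0;0 0 2 0;0 0 1.5 0;0 0 1 0;0 0 0.5 0;0 0 0.3 0;0 0 0 0;0 0 0 0;0 0 0 0"}}

```text
time_s: 7.63
tcp_pos: [0.4009, 0.0408, 0.0512]
ee_rot: [[-1.0, -0.001, 0.002], [-0.001, 1.0, 0.001], [-0.002, 0.001, -1.0]]
wrist_force: [-1.0, 0.9, -4.1]
gripper_width: 0.085
gripper_force: 30.0
```

Call:
{"name": "step_arm", "arguments": {"targets": "0 0 0.1 0;0 0 0.1 0;0 0 0.1 0;0 0 0.1 0;0 0 0 0;0 0 0 0"}}

```text
time_s: 8.13
tcp_pos: [0.4002, 0.0403, 0.0465]
ee_rot: [[-1.0, -0.0, -0.0], [-0.0, 1.0, -0.0], [0.0, -0.0, -1.0]]
wrist_force: [0.4, -0.7, -4.9]
gripper_width: 0.083
gripper_force: 30.0
```

Call:
{"name": "step_arm", "arguments": {"targets": "0 0 0.1 0;0 0 0 0;0 0 0 0;0 0 0 0"}}

```text
time_s: 8.47
tcp_pos: [0.4002, 0.0404, 0.0455]
ee_rot: [[-1.0, -0.001, -0.0], [-0.001, 1.0, -0.0], [0.0, -0.0, -1.0]]
wrist_force: [-0.8, -0.5, -4.1]
gripper_width: 0.081
gripper_force: 30.0
```

Call:
{"name": "step_arm", "arguments": {"targets": "0 0 0.05 0;0 0 0 0;0 0 0 0;0 0 0 0"}}

```text
time_s: 8.8
tcp_pos: [0.4002, 0.0404, 0.0451]
ee_rot: [[-1.0, -0.001, 0.0], [-0.001, 1.0, 0.0], [-0.0, 0.0, -1.0]]
wrist_force: [0.3, 0.2, -3.2]
gripper_width: 0.082
gripper_force: 30.0
```

Call:
{"name": "step_arm", "arguments": {"targets": "0 0 0.05 0;0 0 0 0;0 0 0 0"}}

```text
time_s: 9.05
tcp_pos: [0.4004, 0.0405, 0.0447]
ee_rot: [[-1.0, -0.001, 0.0], [-0.001, 1.0, 0.0], [-0.0, 0.0, -1.0]]
wrist_force: [-0.6, 0.4, -0.7]
gripper_width: 0.082
gripper_force: 30.0
```

Call:
{"name": "step_arm", "arguments": {"targets": "0 0 0.05 0;0 0 0 0;0 0 0 0"}}

```text
time_s: 9.3
tcp_pos: [0.4005, 0.0406, 0.0446]
ee_rot: [[-1.0, -0.001, 0.001], [-0.001, 1.0, 0.0], [-0.001, 0.0, -1.0]]
wrist_force: [-2.8, 0.8, 6.4]
gripper_width: 0.076
gripper_force: 30.0
```

Call:
{"name": "step_arm", "arguments": {"targets": "0 0 0.05 0;0 0 0 0;0 0 0 0"}}

```text
time_s: 9.55
tcp_pos: [0.4007, 0.0406, 0.0446]
ee_rot: [[-1.0, -0.001, 0.001], [-0.001, 1.0, 0.0], [-0.001, 0.0, -1.0]]
wrist_force: [-3.8, 1.5, 10.7]
gripper_width: 0.088
gripper_force: 30.0
```

Call:
{"name": "step_arm", "arguments": {"targets": "0 0 -0.1 0;0 0 0 0;0 0 0 0;0 0 0 0;0 0 0 0;0 0 0 0;0 0 0 0;0 0 0 0", "claw": 4}}

```text
time_s: 10.22
tcp_pos: [0.4002, 0.0404, 0.0445]
ee_rot: [[-1.0, -0.001, -0.0], [-0.001, 1.0, -0.0], [0.0, -0.0, -1.0]]
wrist_force: [-0.2, 0.1, 0.0]
gripper_width: 0.452
gripper_force: 0.0
```

Call:
{"name": "step_arm", "arguments": {"targets": "0 0 -1 0;0 0 -2 0;0 0 -2 0;0 0 -2 0;0 0 0 0;0 0 0 0;0 0 0 0"}}

```text
time_s: 10.8
tcp_pos: [0.3996, 0.0402, 0.114]
ee_rot: [[-1.0, -0.0, -0.001], [-0.0, 1.0, -0.0], [0.001, -0.0, -1.0]]
wrist_force: [-0.2, -0.3, -1.7]
gripper_width: 0.462
gripper_force: 0.0
```

```bash
python3 - <<'E'
from h import *
t=cap('top');s=cap('scene')
p=sense()['tcp_pos'];print(p,proj(t,p),proj(s,p),proj(t,[.4,.0405,.066]),proj(s,[.4,.0405,.066]),proj(s,[.4,.0405,.036]))
def cr(i,x,y,w,h):return cv2.resize(i[y:y+h,x:x+w],(400,300),interpolation=cv2.INTER_CUBIC)
cv2.imwrite('pics/c3.png',np.hstack([cr(t['frame'],240,230,120,90),cr(s['frame'],300,270,120,90)]))
E
```

```text
[0.39945891 0.04001807 0.11362157] (np.float64(299.2658523366945), np.float64(286.9807464045583)) (np.float64(342.70622191163415), np.float64(290.6923647545872)) (np.float64(300.53737880876577), np.float64(287.05581661884236)) (np.float64(341.53017358351957), np.float64(306.456644945211)) (np.float64(341.0563227391634), np.float64(315.8533791109709))
```

View pics/c3.png

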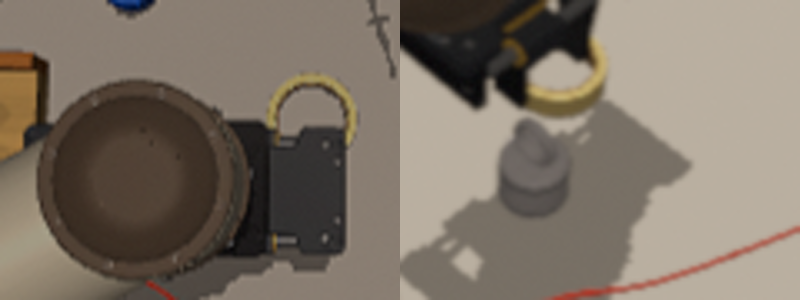

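The weight stands upright on the bench, scene view about (341,320), with the fingers clear above it. The next step is a quarter turn and a grasp by the body.

Call:
{"name": "step_arm", "arguments": {"targets": "0 0 0 -6.9;0 0 0 -6.9;0 0 0 -6.9;0 0 0 -6.9;0 0 0 -6.9;0 0 0 -6.9;0 0 0 -6.9;0 0 0 -6.9;0 0 0 -6.9;0 0 0 -6.9;0 0 0 -7;0 0 0 -7", "claw": 8.7}}

```text
time_s: 11.9
tcp_pos: [0.3996, 0.0401, 0.1135]
ee_rot: [[-0.115, -0.993, -0.002], [-0.993, 0.115, -0.001], [0.001, 0.002, -1.0]]
wrist_force: [0.7, -0.9, 0.4]
gripper_width: 1.002
gripper_force: 0.0
```

Call:
{"name": "step_arm", "arguments": {"targets": "0 0 0 -7;0 0 2 0;0 0 2 0;0 0 2 0;0 0 2 0;0 0 1.5 0;0 0 1 0;0 0 0.5 0;0 0 0 0;0 0 0 0;0 0 0 0"}}

```text
time_s: 12.82
tcp_pos: [0.4006, 0.0405, 0.0049]
ee_rot: [[0.001, -1.0, 0.001], [-1.0, -0.001, 0.0], [-0.0, -0.001, -1.0]]
wrist_force: [0.3, 0.2, 0.3]
gripper_width: 1.0
gripper_force: 0.0
```

Call:
{"name": "step_arm", "arguments": {"targets": "0 0 0.1 0;0 0 0 0;0 0 0 0;0 0 0 0;0 0 0 0;0 0 0 0;0 0 0 0;0 0 0 0;0 0 0 0;0 0 0 0", "claw": 0}}

```text
time_s: 13.65
tcp_pos: [0.4006, 0.0406, 0.0036]
ee_rot: [[0.001, -1.0, 0.001], [-1.0, -0.001, 0.0], [-0.0, -0.001, -1.0]]
wrist_force: [0.2, 1.5, 0.3]
gripper_width: 0.498
gripper_force: 30.0
```

Call:
{"name": "step_arm", "arguments": {"targets": "0 0 -0.2 0;0 0 -0.5 0;0 0 -1 0;0 0 -1.5 0;0 0 -2 0;0 0 -2 0;0 0 -2 0;0 0 -2 0;0 0 -1 0;0 0 0 0;0 0 0 0;0 0 0 0"}}

```text
time_s: 14.65
tcp_pos: [0.3989, 0.0398, 0.1245]
ee_rot: [[-0.0, -1.0, -0.003], [-1.0, 0.0, -0.001], [0.001, 0.003, -1.0]]
wrist_force: [-0.4, 0.0, -3.4]
gripper_width: 0.498
gripper_force: 30.0
```

Call:
{"name": "step_arm", "arguments": {"targets": "0.8 -0.3 -0.2 0;1.5 -0.6 -0.3 0;2.1 -0.9 -0.3 0;2.2 -0.9 -0.3 0;2.2 -0.9 -0.3 0;2.2 -0.9 -0.3 0;2 -0.9 -0.3 0;1.4 -0.55 -0.25 0;0.75 -0.3 0 0;0 0 0 3;0 0 0 6"}}

```text
time_s: 15.57
tcp_pos: [0.462, -0.1118, 0.1467]
ee_rot: [[-0.161, -0.987, -0.003], [-0.987, 0.161, 0.0], [0.0, 0.003, -1.0]]
wrist_force: [-0.9, 0.3, -3.7]
gripper_width: 0.496
gripper_force: 30.0
```

Call:
{"name": "step_arm", "arguments": {"targets": "0 0 0 7;0 0 0 7;0 0 0 7;0 0 0 7;0 0 0 7;0 0 0 7;0 0 0 7;0 0 0 7;0 0 0 5.5;0 0 0 3;0 0 0 0;0 0 0 0"}}

```text
time_s: 16.57
tcp_pos: [0.4622, -0.1111, 0.1472]
ee_rot: [[-0.958, -0.286, -0.002], [-0.286, 0.958, 0.0], [0.002, 0.001, -1.0]]
wrist_force: [0.3, -0.8, -4.3]
gripper_width: 0.496
gripper_force: 30.0
```

```bash
python3 - <<'E'
from h import *
t=cap('top');s=cap('scene')
p=sense()['tcp_pos'];e=p+[0,0,.0464];print(p,np.round(sense()['ee_rot'],3).tolist())
for n,q in (('eye',e),('tcp',p),('seat',[.5197,-.0945,.192]),('tip',[.4986,-.1007,.2])):print(n,np.round(proj(t,q),1),np.round(proj(s,q),1))
def cr(i,x,y,w,h):return cv2.resize(i[y:y+h,x:x+w],(400,300),interpolation=cv2.INTER_CUBIC)
T=t['frame'];S=s['frame'];cv2.imwrite('pics/t4.png',T);cv2.imwrite('pics/s4.png',S)
cv2.imwrite('pics/c4.png',np.hstack([cr(T,330,175,80,60),cr(S,290,170,120,90)]))
E
```

```text
[ 0.46244081 -0.11108216  0.14756538] [[-0.958, -0.286, -0.001], [-0.286, 0.958, 0.0], [0.001, 0.0, -1.0]]
eye [371.2 256. ] [374.4 208.1]
tcp [369.2 257.9] [372.6 225.3]
seat [362.9 228.2] [348.2 199.5]
tip [366.3 237.9] [358.  199.8]
```

View pics/c4.png

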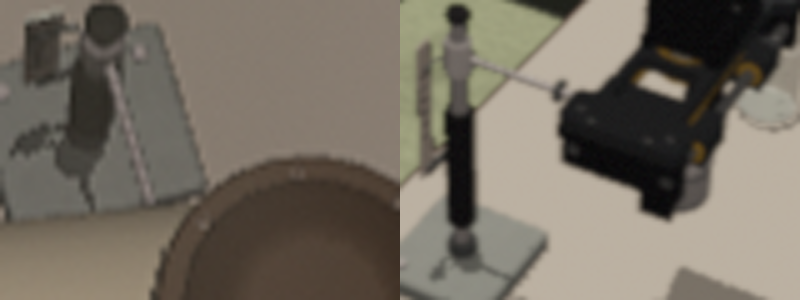

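The top view is occluded by the arm. The scene view shows the held weight at about (377,227) and the stop collar at (338,197). To check calibration bias, I'll mark predicted points on the earlier clear images.

```bash
python3 - <<'E'
from h import *
t=cap('top');s=cap('scene');p=sense()['tcp_pos']
def panel(img,c,x,y,w,h,pts):
    k=400/w;o=cv2.resize(img[y:y+h,x:x+w],(400,300),interpolation=cv2.INTER_CUBIC)
    for q,col in pts:
        u,v=proj(c,q);o[min(299,max(0,int((v-y+.5)*k))),min(399,max(0,int((u-x+.5)*k)))]=col
        cv2.circle(o,(int((u-x+.5)*k),int((v-y+.5)*k)),2,col,-1)
    return o
G=(0,255,0);R=(0,0,255)
b=[(p+[.022*np.cos(a),.022*np.sin(a),-.0036],G) for a in np.linspace(0,6.28,36)]
o=np.array([.5197,-.0945,.192]);hx=np.array([.959,.284,0]);z=np.array([0,0,1])
hk=[(o+hx*x+z*(h),c) for x,h,c in((-.022,.0055,R),(-.012,-.0025,G),(0,-.0025,R),(.02,-.0025,G),(.05,-.0025,R))]+[([.615,-.067,.225],G)]
T=cv2.imread('pics/top1.png');S=cv2.imread('pics/scene1.png')
cv2.imwrite('pics/c5.png',np.vstack([np.hstack([panel(S,s,295,165,80,60,hk),panel(T,t,335,180,80,60,hk)]),np.hstack([panel(s['frame'],s,340,190,60,45,b),panel(S,s,225,320,80,60,[])])]))
E
```

```text
(no output)
```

View pics/c5.png

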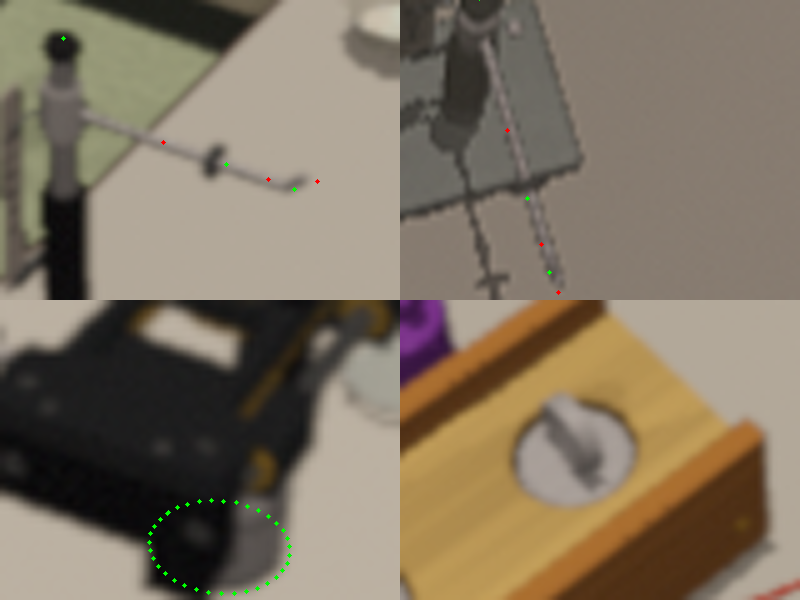

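The predicted points sit about 4 mm too far from the post along the bar, and the lateral fit is good to 1–2 mm. The seat is therefore near (0.524,-0.094), 6.4 cm ahead of the ring. I'll advance slowly and watch the force.

Call:
{"name": "step_arm", "arguments": {"targets": "-0.5 -0.13 0 0;-1 0 0 0;-1 0 0 0;-0.7 0 0 0;-0.4 0 0 0;-0.4 0 0 0;-0.3 0 0 0;0 0 0 0;0 0 0 0"}}

```text
time_s: 17.52
tcp_pos: [0.5042, -0.1001, 0.1479]
ee_rot: [[-0.959, -0.285, -0.001], [-0.285, 0.959, 0.0], [0.001, 0.0, -1.0]]
wrist_force: [-0.3, -0.4, -4.1]
gripper_width: 0.5
gripper_force: 30.0
```

Call:
{"name": "step_arm", "arguments": {"targets": "-0.3 0 0 0;-0.3 0 0 0;-0.3 0 0 0;0 0 0 0;0 0 0 0;0 0 0 0"}}

```text
time_s: 18.02
tcp_pos: [0.5129, -0.0975, 0.148]
ee_rot: [[-0.959, -0.284, -0.0], [-0.284, 0.959, 0.0], [0.0, 0.0, -1.0]]
wrist_force: [-0.5, 0.6, -4.0]
gripper_width: 0.5
gripper_force: 30.0
```

Call:
{"name": "step_arm", "arguments": {"targets": "-0.3 0 0 0;-0.3 0 0 0;-0.3 0 0 0;-0.2 0 0 0;0 0 0 0;0 0 0 0;0 0 0 0"}}

```text
time_s: 18.6
tcp_pos: [0.5234, -0.0944, 0.1479]
ee_rot: [[-0.959, -0.285, -0.0], [-0.285, 0.959, -0.0], [0.0, 0.0, -1.0]]
wrist_force: [-0.3, 0.5, -3.4]
gripper_width: 0.5
gripper_force: 30.0
```

```bash
python3 - <<'E'
from h import *
s=cap('scene');t=cap('top');k=lambda i,x,y,w,h:cv2.resize(i[y:y+h,x:x+w],(400,300),interpolation=cv2.INTER_CUBIC)
p=sense()['tcp_pos'];print(p,proj(s,p+[0,0,.0464]),proj(s,p))
cv2.imwrite('pics/c6.png',np.hstack([k(s['frame'],295,160,80,60),k(t['frame'],335,180,80,60)]))
E
```

```text
[ 0.5234289  -0.09442076  0.14803582] (np.float64(346.9763951644951), np.float64(197.81114177644795)) (np.float64(346.1142642257723), np.float64(214.92778965659807))
```

View pics/c6.png

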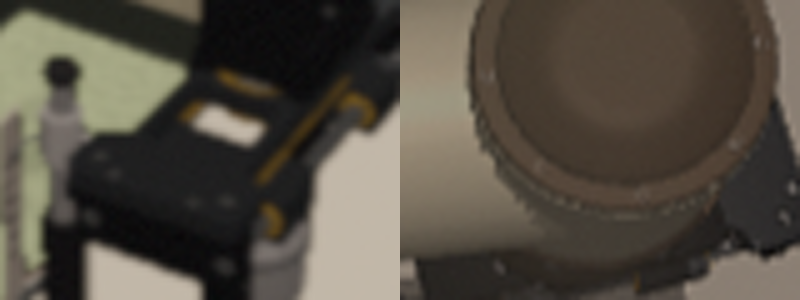

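The gripper hides the ring in both views and there has been no contact force. I'll lower slowly and watch the wrist force for the hook taking load, expected about 1.4 cm down.

Call:
{"name": "step_arm", "arguments": {"targets": "0 0 0.3 0;0 0 0.3 0;0 0 0.3 0;0 0 0.2 0;0 0 0 0;0 0 0 0;0 0 0 0"}}

```text
time_s: 19.28
tcp_pos: [0.5237, -0.0944, 0.1371]
ee_rot: [[-0.959, -0.285, 0.0], [-0.285, 0.959, -0.0], [-0.0, -0.0, -1.0]]
wrist_force: [-0.7, -0.1, -3.1]
gripper_width: 0.497
gripper_force: 30.0
```

Call:
{"name": "step_arm", "arguments": {"targets": "0 0 0.2 0;0 0 0.2 0;0 0 0.2 0;0 0 0.2 0;0 0 0 0;0 0 0 0;0 0 0 0"}}

```text
time_s: 19.87
tcp_pos: [0.5238, -0.0944, 0.1294]
ee_rot: [[-0.959, -0.285, 0.001], [-0.285, 0.959, -0.0], [-0.001, -0.0, -1.0]]
wrist_force: [-0.5, -0.1, -0.4]
gripper_width: 0.496
gripper_force: 30.0
```

The force rises as expected, so the ring is on the bar. Now the tug, about 1.4 cm further.

Call:
{"name": "step_arm", "arguments": {"targets": "0 0 0.2 0;0 0 0.2 0;0 0 0.2 0;0 0 0.2 0;0 0 0 0;0 0 0 0"}}

```text
time_s: 20.37
tcp_pos: [0.5239, -0.0944, 0.1214]
ee_rot: [[-0.959, -0.285, 0.001], [-0.285, 0.959, -0.0], [-0.001, -0.0, -1.0]]
wrist_force: [-0.5, -0.3, 3.3]
gripper_width: 0.5
gripper_force: 30.0
```

Call:
{"name": "step_arm", "arguments": {"targets": "0 0 0.2 0;0 0 0.2 0;0 0 0.2 0;0 0 0 0;0 0 0 0;0 0 0 0;0 0 0 0"}}

```text
time_s: 20.95
tcp_pos: [0.5241, -0.0944, 0.1156]
ee_rot: [[-0.959, -0.285, 0.001], [-0.285, 0.959, -0.0], [-0.001, -0.001, -1.0]]
wrist_force: [-1.2, 1.2, 6.3]
gripper_width: 0.497
gripper_force: 30.0
```

Call:
{"name": "step_arm", "arguments": {"targets": "0 0 -0.2 0;0 0 -0.3 0;0 0 -0.3 0;0 0 -0.3 0;0 0 -0.2 0;0 0 0 0;0 0 0 0;0 0 0 0;0 0 0 0"}}

```text
time_s: 21.7
tcp_pos: [0.5235, -0.0944, 0.1278]
ee_rot: [[-0.959, -0.284, -0.0], [-0.284, 0.959, -0.0], [0.0, 0.0, -1.0]]
wrist_force: [1.9, -0.8, -0.1]
gripper_width: 0.499
gripper_force: 30.0
```

Call:
{"name": "step_arm", "arguments": {"targets": "0 0 0 0;0 0 0 0;0 0 0 0;0 0 0 0;0 0 0 0;0 0 0 0;0 0 0 0;0 0 0 0;0 0 0 0;0 0 0 0;0 0 0 0;0 0 0 0", "claw": 7}}

```text
time_s: 22.7
tcp_pos: [0.5235, -0.0944, 0.128]
ee_rot: [[-0.959, -0.284, -0.0], [-0.284, 0.959, 0.0], [-0.0, 0.0, -1.0]]
wrist_force: [-0.1, 0.3, -0.3]
gripper_width: 0.802
gripper_force: 0.0
```

Call:
{"name": "step_arm", "arguments": {"targets": "0 0 -0.3 0;0 0 -0.5 0;0 0 -1 0;0 0 -1 0;0 0 -1.5 0;0 0 -1.5 0;0 0 -2 0;0 0 -2 0;0 0 -2 0;0 0 -2 0;0 0 -1 0;0 0 0 0"}}

```text
time_s: 23.7
tcp_pos: [0.5249, -0.0945, 0.2796]
ee_rot: [[-0.959, -0.285, 0.007], [-0.285, 0.959, 0.0], [-0.007, -0.002, -1.0]]
wrist_force: [-0.1, 0.3, 0.1]
gripper_width: 0.802
gripper_force: 0.0
```

Call:
{"name": "step_arm", "arguments": {"targets": "2 0 0 0;3 0 0 0;3 0 0 0;3 0 0 0;3 0 0 0;2 0 0 0;0 0 0 0;0 0 0 0;0 0 0 0;0 0 0 0;0 0 0 0;0 0 0 0"}}

```text
time_s: 24.7
tcp_pos: [0.3707, -0.1397, 0.2756]
ee_rot: [[-0.959, -0.285, -0.001], [-0.285, 0.959, 0.0], [0.001, 0.0, -1.0]]
wrist_force: [0.3, 0.0, 0.2]
gripper_width: 0.803
gripper_force: 0.0
```

```bash
python3 - <<'E'
from h import *
s=cap('scene');t=cap('top');k=lambda i,x,y,w,h:cv2.resize(i[y:y+h,x:x+w],(400,300),interpolation=cv2.INTER_CUBIC)
cv2.imwrite('pics/c7.png',np.hstack([k(s['frame'],290,160,100,75),k(t['frame'],310,170,120,90)]))
E
```

```text
(no output)
```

View pics/c7.png

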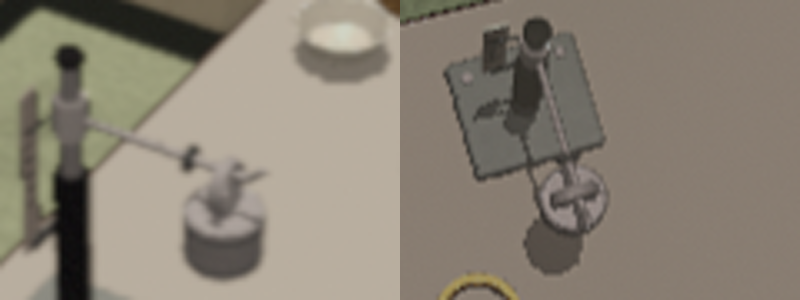

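The weight hangs by its ring between the upturned tip and the collar, scene view about (346,205). I'll let it settle, check that it is still, and hand in.

Call:
{"name": "step_arm", "arguments": {"targets": "0 0 0 0;0 0 0 0;0 0 0 0;0 0 0 0;0 0 0 0;0 0 0 0;0 0 0 0;0 0 0 0;0 0 0 0;0 0 0 0;0 0 0 0;0 0 0 0"}}

```text
time_s: 25.8
tcp_pos: [0.3702, -0.1399, 0.276]
ee_rot: [[-0.959, -0.284, -0.0], [-0.284, 0.959, 0.0], [0.0, 0.0, -1.0]]
wrist_force: [-0.1, -0.1, -0.6]
gripper_width: 0.805
gripper_force: 0.0
```

Call:
{"name": "step_arm", "arguments": {"targets": "0 0 0 0;0 0 0 0;0 0 0 0;0 0 0 0;0 0 0 0;0 0 0 0;0 0 0 0;0 0 0 0;0 0 0 0;0 0 0 0;0 0 0 0;0 0 0 0"}}

```text
time_s: 26.8
tcp_pos: [0.3702, -0.1399, 0.276]
ee_rot: [[-0.959, -0.284, -0.0], [-0.284, 0.959, -0.0], [0.0, 0.0, -1.0]]
wrist_force: [-0.4, -0.3, -0.5]
gripper_width: 0.804
gripper_force: 0.0
```

```bash
python3 - <<'E'
from h import *
f=[cap('scene')['frame'][190:235,325:365].astype(float) for _ in range(10)]
d=[np.abs(a-f[0]).mean() for a in f[1:]];print(np.round(d,2))
if max(d)<2*d[0]+.5 and max(d)<4: print(r.finish_job())
E
```

```text
[0.24 0.24 0.23 0.23 0.25 0.23 0.23 0.24 0.24]
the job is handed in; nothing more can be done
None
```

I handed the job in at about 27 s: the ringed weight hangs still on the hook between tip and collar, after a tug to about 19 mm of hook travel by wrist force (about 13 mm beyond its own weight); no verdict came back.

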